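# Screw the wing cap onto the water tank by its thread start

## Robot

A 6-joint arm with a two-finger parallel gripper is mounted at the origin on a cart in front of the work surface, level with it; the furniture and walls round the work are solid. World frame = base frame: x ahead of the robot, y to its left, z up, the work surface at z = 0. Lengths are in mm, angles in rad, forces in N, time in s.
With the tool pointing down it reaches from about 300 to 775 mm from the base axis. Payload 14.6 kg.
Tool frame: the origin (TCP) lies on the centre line of the jaws, within the pads' length; the fingertips stand 19 mm ahead of it and the grasp point (between the pads) is the TCP (bot.tip_reach is the distance from the TCP to the fingertips, in mm); z points along the fingers, y is the line along which they close (so a half turn about z gives the same grasp; the last joint's range is limited). The gripper opens to 85 mm and grips with 20 to 120 N. Pads are 22 mm wide; open, the fingers measure 114 mm over their backs; the gripper's body (76 mm by 85 mm) begins 54 mm behind the grasp point. The pads swing forward as they close: fully open they stand 13 mm farther back than shut.
Start: joints at [-1.253, 0.3, 1.521, -0, 1.321, -0.067], TCP at [206.448, -509.773, 222.981] pointing down, gripper open.
Joint ranges: [-3.03, 3.03], [-0.79, 2.21], [0.23, 2.52], [-1.04, 4.18], [0, 3.07], [-2.55, 2.55]. Speed limits (rad/s): [2.22, 2.22, 2.57, 3.14, 3.14, 3.14].

## Interface

Orientations are given as a unit quaternion [w, x, y, z].
In Python, from rig import bot gives the robot as it stands. Calls block until the motion is done:
- bot.move_to(position, orientation): joint-space move of the TCP to a pose.
- bot.servo_line(position, attitude=None, speed=150, until_force=None): straight line of the TCP; attitude=None keeps the orientation; speed is the mean speed in mm/s. With until_force (N) it stops when the force on the tool has changed by that much, and returns True; else False.
- bot.move_joints(angles): joint-space move.
- bot.move_gripper(opening, grip_force=None): finger opening in mm; grip_force is the grip in N (None keeps the last); returns when the fingers have stopped.
- bot.dwell(seconds).
- bot.ik(position, orientation): joint angles nearest the present ones, or None.
- bot.read_state(): the state.
- bot.read_camera(name): name is "scene" or "side" or "wrist"; returns a dict with "image" (400x640x3 uint8, blue, green, red), "depth" (400x640 float32, mm along the optical axis (not along the pixel's ray), 0 where there is no reading), "fovy" (degrees; the focal length in pixels is half the picture's height over the tangent of half this angle, whatever the lens; pixels are square), "cx", "cy" (the principal point, pixels), "k1" (the pictures are not rectified: a ray, as slopes to the right and down, at radius r is drawn at 1 + k1 r^2 times it, then the intrinsics apply), "eye" and "attitude" of the camera in the world; the wrist camera has in their place "mount" (4x4, takes a point from camera to tool coordinates, whose origin is the TCP and whose axes are the flange's). Camera axes: x right, y down, z forward; pixel columns grow to the right and rows downward; lengths in mm; the calibration is good to about 2 mm. A picture is of the moment at which its call begins: read the wrist's pose just before it.
A pose or a line that the arm cannot do raises bot.MotionError and nothing moves.
- bot.finish_job(): hands the job in; it is judged then, once.
The state is a dict: "clock": time; "joint_positions": joint angles; "qvel": joint speeds; "effort": joint torques, N m; "ee_pos": TCP position; "tool_rot": TCP orientation; "ft_force": force on the tool from outside, world axes, zero at the start; "moment": the same for the moment, N m; "grip_width": finger opening in mm; "grip_force": force on a finger pad.
Only numpy, scipy, OpenCV 4.12 (cv2) and the standard library are available. Lean on these libraries where they do the work, as an engineer would, in place of code of your own. Each camera call takes 0.05 s, during which the arm holds its last target. There are 200 camera calls.

## Task

Close the small water tank: take the loose wing cap from the worktop, set it upright over the filler neck and, pressing lightly, back it off (anticlockwise seen from above) until you feel it drop into its thread start, then turn it forward (clockwise) until it is fully home against its stop. The neck sits in soft rubber, so be gentle: never push on it with more than 20 N or twist it with more than 0.75 N m. Leave the cap on, let go of it, and leave the other things where they lie.

Things in the scene. Friction and masses are not known exactly. Their poses are not given: they have to be found in the camera images.
- cap: loose grey wing cap, 63 mm across, about 80 g, standing upright on its open lower rim. Origin: centre of that rim; z up along its axis. Skirt and top plate are 31 mm high together; hollow below, 56 mm inside diameter, 27 mm deep
- wing (a point): centre of the bar (wing) on the cap's top, 49 mm above the cap's origin, axes as the cap's. The bar is 52 mm long along x, 14 mm thick along y, and stands from 31 to 64 mm above the rim: pinch it across its thickness
- pins (a point): on the cap's axis, 4 mm above its origin, axes as the cap's: level of the four round pins (6 mm diameter) inside the skirt, which point inwards along the cap's +x, +y, -x and -y; their tips are 21.5 mm from the axis
- tank: fixed low white plastic water tank, 105x140x65 mm (x,y,z); origin at the centre of its underside, z up. The filler neck stands upright on its top, 28 mm from the centre along the tank's +y
- filler (a point): on the neck's axis, level with the flat tops of its four thread ridges, 91 mm above the worktop; z up. The core inside the ridges is 40 mm across, ends 9 mm above this point and tapers to 33 mm over its last 5 mm. Ridges reach out to 51 mm diameter. Set on at random, the cap mostly rests here, pins on the ridges: its origin 1 mm below this point (4 mm above it if the pins lie on the walls)
- entry (a point): on the neck's axis, 11 mm below filler: where the cap's origin comes to lie once its pins have dropped (10 mm) through the gaps. Each quarter, going clockwise from above, has a wall 10 degrees wide and 5 mm higher than the ridges, a gap of 21 degrees (pins: 14), a ridge of 59 degrees. Where they lie round the axis differs every time and is not given by any listed frame
- home (a point): on the neck's axis, 16 mm below filler: the cap's origin when fully home. On the ridge tops the cap jams forward at the walls; back (anticlockwise) it comes to the gaps, drops, and is stopped by walls. Turned clockwise from there the pins run under the ridges down a ramp, 4.3 mm lower per rad, with 1.6 mm vertical play, until walls stop them after 1.0 to 1.17 rad: home
- neck_press (a joint): how far the neck is pushed down in its rubber collar, m, 0 when free, growing downward; 2.5 N per mm, end stop at 14 mm
- neck_twist (a joint): how far the neck is twisted in its rubber collar, rad, 0 when free, positive anticlockwise from above; 2.5 N m per rad, end stops at 0.6 rad
- plaster_tape: bystander: roll of cream plaster tape standing on its end, 54 mm across, 25 mm high; origin at the centre of its underside, z up
- vial: bystander: clear glass vial with crimped cap, 50 mm across, 112 mm high; origin at the centre of its underside, z up
- swab_carton: bystander: printed carton 63x111x55 mm (x,y,z); origin at the centre of its underside
- syringe_pack: bystander: syringe in a flat blister pack, 50x135x24 mm, long along its y; origin at the centre of its underside
- forceps: bystander: steel dressing forceps lying flat, 20x131x8 mm, long along its y; origin at the centre of its underside
- ampoule_carton: bystander: low printed carton 46x91x30 mm (x,y,z); origin at the centre of its underside
Mind the look-alikes: they are no part of the job. What is shaped like the cap but pink or purple is not meant.

How it is judged (in metres and radians):
On the way, in this order (a step that is already met when the one before it is completed fails the run):
1. the cap is brought over the filler neck, upright and centred (z of cap in the frame of filler below 0.012 m and horizontal distance between cap and filler below 0.006 m and angle between cap's own z axis and vertical below 0.15 rad), for 0.02 s.
2. the cap has dropped into its thread start (z of cap in the frame of filler below -0.0085 m and value of joint neck_press below 0.004 m and horizontal distance between cap and filler below 0.004 m), for 0.1 s.
At the end, for the whole second after the job is handed in: the cap sits on the neck, screwed home: its origin at least 15 mm below the point filler (home is 16 mm), within 3 mm of the neck's axis, upright within 0.06 rad, at rest, the neck not pressed down by more than 2 mm (z of cap in the frame of filler below -0.015 m and horizontal distance between cap and filler below 0.003 m and angle between cap's own z axis and vertical below 0.06 rad and value of joint neck_press below 0.002 m and linear speed of cap below 0.01 m/s); the robot touches nothing.
It fails at once if the neck is pushed down by more than 8 mm (20 N) (value of joint neck_press above 0.008 m).
It fails at once if the neck is twisted by more than 0.3 rad (0.75 N m) either way (value of joint neck_twist above 0.3 rad or value of joint neck_twist below -0.3 rad).
It fails at once if another thing is shifted by more than 30 mm (distance of any of plaster_tape, vial, swab_carton, syringe_pack, forceps, ampoule_carton from where it was at the start of the episode above 0.03 m).
It also fails if it takes over 67 s, if anything falls off the work surface, if the arm or the gripper's body presses on something with over 40 N, if the wrist force passes 120 N, or if a joint passes its speed limit or range.

## Working session

There is one attempt and no reset: what is moved stays moved. The work goes in short steps, each a Python script; the robot and the scene stay as the last script left them, time stands still between calls to the robot, and variables do not carry over. Pictures are saved under pics/ and viewed, at most 10 in all, crops included, and the job is handed in when it is done.

```bash
ls; mkdir -p pics; python3 - <<'E'
from rig import bot
import cv2,pickle
d={}
for n in("scene","side","wrist"):
    s=bot.read_state(); c=bot.read_camera(n); d[n]=(s,c); cv2.imwrite(f"pics/{n}0.png",c["image"])
    print(n,{k:v for k,v in c.items() if k not in("image","depth")})
pickle.dump(d,open("d0.pkl","wb"))
print(s)
E
```

```text
pics
scene {'fovy': 46.28395794241068, 'cx': 323.6111455023552, 'cy': 207.73164354374774, 'k1': 0.04180760545565385, 'eye': array([-573.77351521,  280.62585179,  602.09802527]), 'attitude': array([ 0.27382615, -0.43257815,  0.71959021, -0.46913251])}
side {'fovy': 52.144223516947356, 'cx': 316.70474529657355, 'cy': 195.8746833067854, 'k1': -0.09385854726169378, 'eye': array([323.75571331, 377.92807404, 614.67859832]), 'attitude': array([ 0.04459491, -0.11269327,  0.89072859, -0.43808002])}
wrist {'fovy': 63.3125084649846, 'cx': 323.0578130872827, 'cy': 194.9074788136828, 'k1': -0.036862021947102766, 'mount': array([[-7.81407793e-04, -9.64479263e-01, -2.64157415e-01,
         6.77816807e+01],
       [ 9.99999565e-01, -6.19274600e-04, -6.97046279e-04,
        -6.37855107e-01],
       [ 5.08700705e-04, -2.64157845e-01,  9.64479328e-01,
        -1.51504661e+02],
       [ 0.00000000e+00,  0.00000000e+00,  0.00000000e+00,
         1.00000000e+00]])}
{'clock': 0.1, 'joint_positions': array([-1.25259585e+00,  3.00406050e-01,  1.52153741e+00,  1.08229293e-05,
        1.32072193e+00, -6.65579354e-02]), 'qvel': array([ 0.00167559, -0.001496  , -0.00084866,  0.00015837,  0.00171651,
        0.00111679]), 'effort': array([ 6.22581956e-04, -5.44381785e+01, -3.62374485e+01, -7.12269821e-05,
        3.01525281e-03,  8.04993704e-06]), 'ee_pos': array([ 206.38321944, -509.56081198,  222.47548271]), 'tool_rot': array([-5.32786821e-04,  9.81552237e-01,  1.91193405e-01, -6.21077300e-05]), 'ft_force': array([-0.22476744,  0.26741394,  0.60164182]), 'moment': array([ 0.0390121 , -0.02257709, -0.00589927]), 'grip_force': 0.0, 'grip_width': 85.57222429230058}
```

View pics/scene0.png

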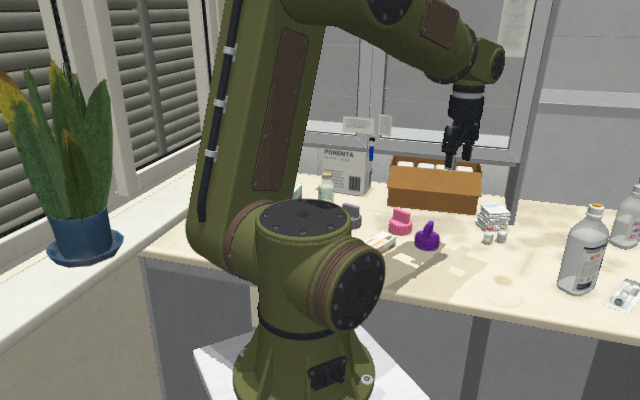

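View pics/side0.png

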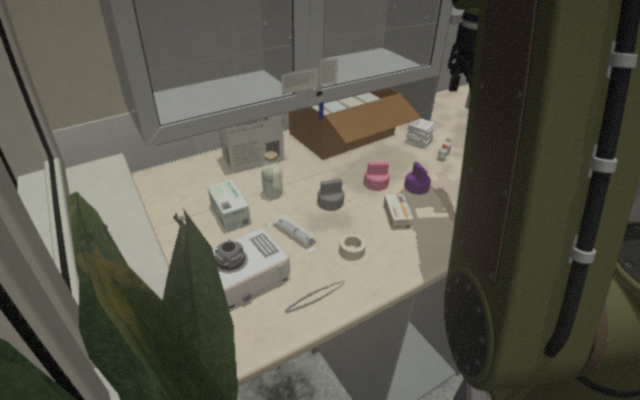

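The side view shows grey cap at (331,195), with look-alikes pink (377,177) and purple (417,180). Only the grey one fits. The tank is at (250,268) with its neck at about (230,253). The vial is at (272,180), the syringe pack at (295,232) and the tape at (351,246).

```bash
cat > h.py <<'E'
import numpy as np, cv2
from scipy.spatial.transform import Rotation as R
from rig import bot
def q2m(q): return R.from_quat(np.roll(q,-1)).as_matrix()
def cam(c,s=None):
    """rotation and eye in world, focal"""
    if "eye" in c: Rm,e=q2m(c["attitude"]),np.array(c["eye"])
    else:
        T=np.eye(4);T[:3,:3]=q2m(s["tool_rot"]);T[:3,3]=s["ee_pos"]; T=T@c["mount"]; Rm,e=T[:3,:3],T[:3,3]
    return Rm,e,200/np.tan(np.radians(c["fovy"])/2)
def rays(c,uv,s=None):
    Rm,e,f=cam(c,s); d=(np.atleast_2d(uv)-[c["cx"],c["cy"]])/f
    r=np.linalg.norm(d,axis=1,keepdims=True); u=r.copy()
    for _ in range(20): u=r/(1+c["k1"]*u*u)
    d=d*(u/np.maximum(r,1e-9))
    return e,np.c_[d,np.ones(len(d))]@Rm.T
def onz(c,uv,z,s=None):
    e,d=rays(c,uv,s); return e+d*((z-e[2])/d[:,2])[:,None]
def bydepth(c,uv,s=None):
    e,d=rays(c,uv,s); uv=np.atleast_2d(uv).astype(int); return e+d*c["depth"][uv[:,1],uv[:,0]][:,None]
def down(yaw):
    """tool down; closing line (tool y) at world angle yaw"""
    y=np.array([np.cos(yaw),np.sin(yaw),0]); z=np.array([0,0,-1.]); x=np.cross(y,z)
    return np.roll(R.from_matrix(np.c_[x,y,z]).as_quat(),1)
def yaw_of(q): 
    m=q2m(q); return np.arctan2(m[1,1],m[0,1])
def snap(n,name=None):
    s=bot.read_state(); c=bot.read_camera(n)
    if name: cv2.imwrite(f"pics/{name}.png",c["image"])
    return s,c
E
python3 - <<'E'
from h import *
import pickle
d=pickle.load(open("d0.pkl","rb")); s,c=d["side"]
uv=[(331,203),(331,187),(230,245),(230,255),(272,190),(351,246),(295,232),(228,205),(315,297),(400,210),(377,180),(417,185)]
for u,p in zip(uv,bydepth(c,uv)): print(u,p.round())
print("neck z95",onz(c,[(230,250)],95),"cap z49",onz(c,[(331,189)],49))
I=c["image"][130:310,180:450]; cv2.imwrite("pics/crop0.png",cv2.resize(I,None,fx=2.9,fy=2.9,interpolation=cv2.INTER_CUBIC))
print(yaw_of(s["tool_rot"]))
E
```

```text
(331, 203) [ 457. -349.   24.]
(331, 187) [ 464. -373.   51.]
(230, 245) [588. -91.  99.]
(230, 255) [580. -70.  97.]
(272, 190) [ 603. -354.   28.]
(351, 246) [ 390. -243.    2.]
(295, 232) [ 510. -232.   24.]
(228, 205) [ 663. -242.   57.]
(315, 297) [432. -94.   1.]
(400, 210) [ 300. -356.   31.]
(377, 180) [ 365. -454.   34.]
(417, 185) [ 267. -466.   30.]
neck z95 [[585.72540947 -83.33846814  95.        ]] cap z49 [[ 462.71216799 -367.86124754   49.        ]]
-1.185984068193347
```

View pics/crop0.png

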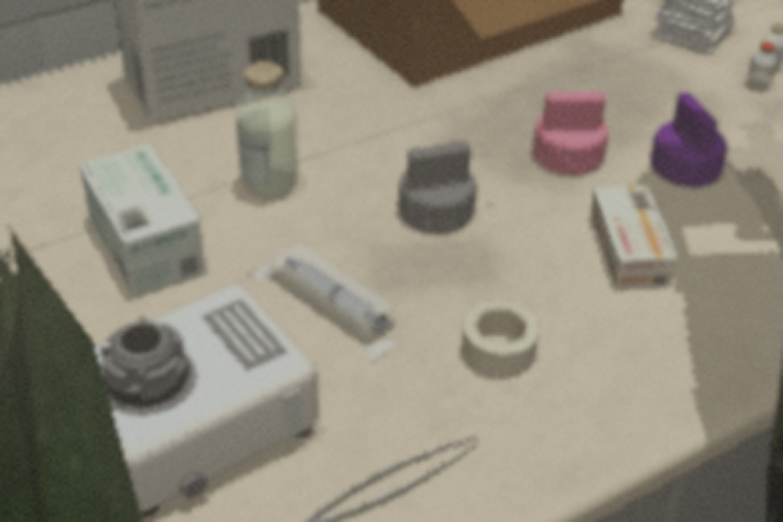

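Crop confirms the grey wing cap at crop (437,187), and the pink and purple ones beside it are look-alikes. The tank neck is at crop (145,355). Next I look at both from above with the wrist camera.

```bash
cat >> h.py <<'E'
def cloud(c,s=None):
    v,u=np.nonzero(c["depth"]>0); uv=np.c_[u,v]; e,d=rays(c,uv,s)
    return uv, e+d*c["depth"][v,u][:,None]
E
python3 - <<'E'
from h import *
import pickle
o={}
bot.move_to([463,-368,215],down(-0.67)); o["cap"]=snap("wrist","wcap")
s,c=o["cap"]; uv,P=cloud(c,s)
near=np.hypot(P[:,0]-463,P[:,1]+368)<60
for lo,hi in((50,75),(25,36)):
    p=P[near&(P[:,2]>lo)&(P[:,2]<hi)]; r=cv2.minAreaRect(p[:,:2].astype(np.float32)); print(lo,len(p),r,np.median(p[:,2]))
bot.move_to([580,-83,240],down(-0.14)); o["neck"]=snap("wrist","wneck")
pickle.dump(o,open("d1.pkl","wb"))
s,c=o["neck"]; uv,P=cloud(c,s)
near=np.hypot(P[:,0]-584,P[:,1]+80)<45
for lo,hi in((97,104),(87,94)):
    p=P[near&(P[:,2]>lo)&(P[:,2]<hi)]; print(lo,len(p),cv2.minEnclosingCircle(p[:,:2].astype(np.float32)),np.median(p[:,2]),p[:,:2].mean(0))
print(bot.read_state()["clock"])
a=o["cap"][1]["image"];b=o["neck"][1]["image"]
cv2.imwrite("pics/two.png",np.hstack([a[:,100:500],b[:,100:500]]))
E
```

```text
50 796 ((465.8298034667969, -376.4529113769531), (51.786598205566406, 14.087921142578125), 29.781862258911133) 63.80285011335221
25 1896 ((466.59967041015625, -375.4656677246094), (60.999393463134766, 63.67304229736328), 36.00816345214844) 31.34015471934731
97 1240 ((588.2130126953125, -81.23371887207031), 22.686620712280273) 100.44184539911322 [589.53327631 -82.07688231]
87 566 ((589.5885009765625, -83.14942932128906), 25.49435806274414) 91.34583880873063 [589.85824867 -79.93552735]
2.5583
```

View pics/two.png

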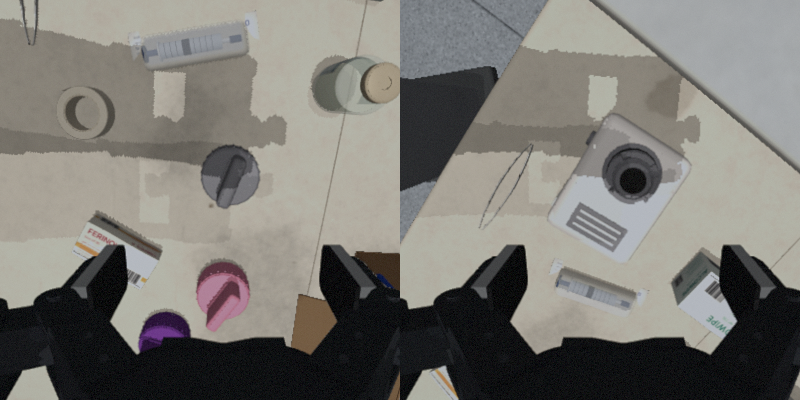

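The two views agree with the given sizes: wing 52x14 at z 64, rim 63 and ridges at z 91. Left half: grey cap at (230,175), pink (222,290), purple (165,335). Right half: neck at (632,172). Next I fix the neck centre and the ridge layout from the depth.

```bash
python3 - <<'E'
from h import *
from scipy.optimize import least_squares
import pickle
s,c=pickle.load(open("d1.pkl","rb"))["neck"]; uv,P=cloud(c,s)
r=lambda C:np.hypot(P[:,0]-C[0],P[:,1]-C[1])
# hole edge: core top ring 33mm; use tilted colour-free circle from ridge-level outer points
C=np.array([589.5,-82.5])
top=P[(r(C)<30)&(P[:,2]>99)]; print("top ring",cv2.minEnclosingCircle(top[:,:2].astype(np.float32)))
rg=P[(r(C)<30)&(P[:,2]>89.5)&(P[:,2]<97.5)]
h=cv2.convexHull(rg[:,:2].astype(np.float32))[:,0]; print("ridge circ",cv2.minEnclosingCircle(h))
C=np.array(cv2.minEnclosingCircle(h)[0])
an=np.degrees(np.arctan2(P[:,1]-C[1],P[:,0]-C[0])); m=(r(C)>21.7)&(r(C)<24.8)
for a in range(-180,180,5):
    z=P[m&(an>=a)&(an<a+5)][:,2]
    print(a, len(z), np.sort(z)[::max(1,len(z)//5)].round(0), end=" | " if (a//5)%2 else "\n")
u0,v0=uv[(r(C)<45)&(P[:,2]>60)].min(0);u1,v1=uv[(r(C)<45)&(P[:,2]>60)].max(0)
cv2.imwrite("pics/neckz.png",cv2.resize(c["image"][v0:v1,u0:u1],None,fx=6,fy=6,interpolation=cv2.INTER_CUBIC)); print(u0,v0,u1,v1)
E
```

```text
top ring ((590.275146484375, -80.31224060058594), 29.840425491333008)
ridge circ ((589.5327758789062, -83.17284393310547), 25.5255184173584)
-180 4 [80. 81. 81. 81.]
-175 7 [81. 81. 82. 82. 82. 82. 82.] | -170 6 [82. 82. 82. 82. 82. 83.]
-165 16 [81. 83. 85. 89. 93. 96.] | -160 7 [95. 96. 96. 96. 97. 97. 97.]
-155 4 [94. 95. 96. 96.] | -150 7 [91. 91. 91. 91. 92. 92. 92.]
-145 8 [91. 91. 91. 91. 92. 92. 92. 94.] | -140 6 [91. 91. 91. 91. 91. 92.]
-135 7 [90. 91. 91. 91. 91. 92. 92.] | -130 6 [90. 91. 92. 92. 92. 92.]
-125 5 [91. 91. 91. 91. 92.] | -120 7 [90. 91. 91. 92. 92. 92. 92.]
-115 7 [91. 91. 91. 91. 92. 92. 93.] | -110 6 [90. 90. 91. 91. 92. 92.]
-105 7 [91. 91. 91. 91. 91. 91. 92.] | -100 6 [91. 92. 92. 92. 92. 92.]
-95 4 [91. 91. 92. 92.] | -90 1 [81.]
-85 3 [81. 82. 84.] | -80 1 [82.]
-75 2 [81. 96.] | -70 6 [95. 96. 96. 96. 97. 97.]
-65 11 [91. 91. 94. 95. 96. 96.] | -60 7 [91. 91. 91. 92. 92. 93. 93.]
-55 6 [91. 91. 92. 92. 92. 93.] | -50 6 [90. 91. 91. 91. 92. 92.]
-45 8 [91. 91. 92. 92. 92. 92. 92. 93.] | -40 6 [90. 91. 91. 91. 92. 92.]
-35 8 [91. 91. 92. 92. 92. 92. 9
[... 909 characters left out ...]
1. 92. 92.] | 90 8 [80. 80. 81. 81. 81. 81. 81. 82.]
95 7 [80. 80. 81. 81. 81. 83. 83.] | 100 8 [73. 81. 81. 81. 82. 82. 83. 83.]
105 10 [81. 82. 89. 94. 96.] | 110 8 [95. 96. 96. 96. 96. 97. 97. 97.]
115 5 [77. 92. 93. 95. 95.] | 120 9 [ 77.  91.  91.  91.  92.  92.  92.  92. 348.]
125 14 [ 90.  91.  91.  93. 347. 348. 348.] | 130 8 [90. 91. 91. 91. 91. 91. 91. 92.]
135 6 [91. 92. 92. 92. 92. 92.] | 140 56 [ 91. 328. 331. 334. 337. 339.]
145 540 [ 91. 327. 329. 332. 334.] | 150 79 [ 90. 322. 322. 323. 325. 331.]
155 7 [91. 91. 91. 91. 92. 92. 92.] | 160 8 [91. 91. 91. 91. 92. 92. 92. 93.]
165 7 [91. 91. 91. 91. 92. 92. 93.] | 170 5 [91. 91. 91. 92. 92.]
175 3 [89. 92. 92.] | 164 128 513 399
```

View pics/neckz.png

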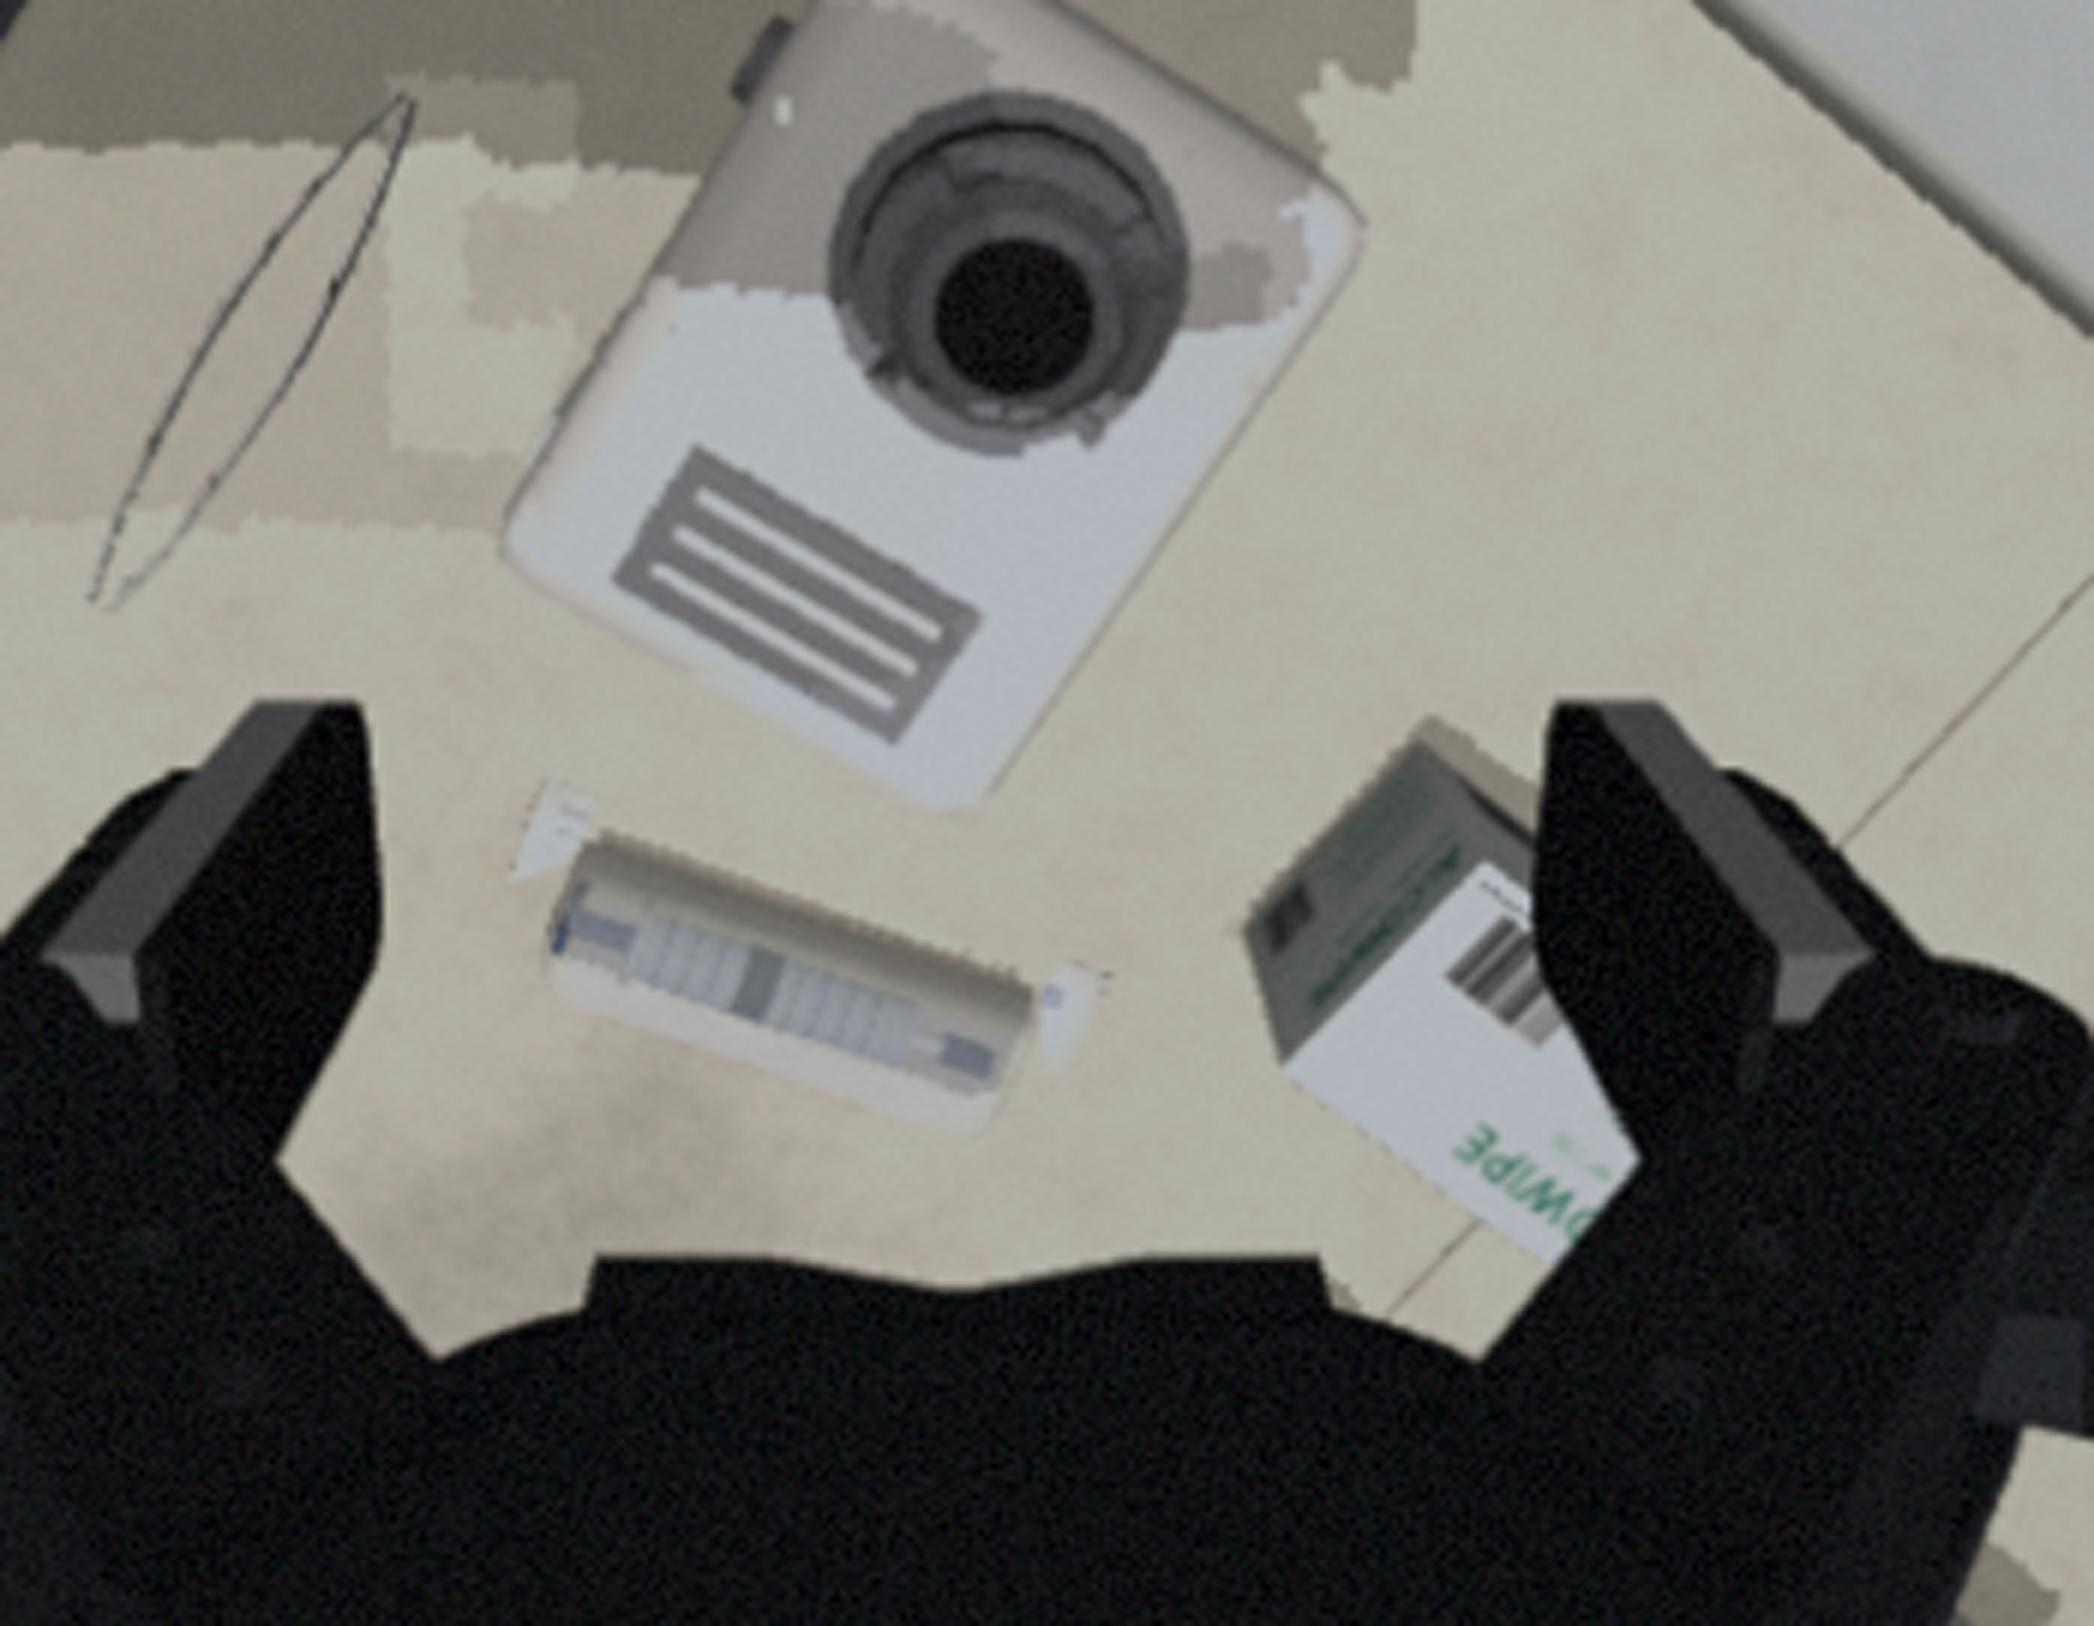

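The neck shows at crop (1010,275), inside the outer collar. The depth profile gives ridges at z≈91, walls at 96 and gaps at 81, with gaps centred near 96.5° + k·90° and an outer radius of 25.5 (expected 25.5). Two opposite-yaw views will cancel the camera mount error. Then I take the cap.

```bash
cat >> h.py <<'E'
def neck(s,c,C0=(589.5,-83)):
    C=np.array(C0); _,P=cloud(c,s)
    for _ in range(2):
        r=np.hypot(*(P[:,:2]-C).T); g=P[(r<28)&(P[:,2]>89.5)&(P[:,2]<97.5)]
        C,rad=cv2.minEnclosingCircle(cv2.convexHull(g[:,:2].astype(np.float32))); C=np.array(C)
    an=np.degrees(np.arctan2(P[:,1]-C[1],P[:,0]-C[0])); r=np.hypot(*(P[:,:2]-C).T)
    m=(r>21.7)&(r<24.8)&(P[:,2]>76)&(P[:,2]<86)
    gap=np.degrees(np.angle(np.exp(4j*np.radians(an[m])).mean()))/4
    return C,rad,gap,np.median(g[:,2])
def cap(s,c,C0,z0=0):
    _,P=cloud(c,s); n=np.hypot(P[:,0]-C0[0],P[:,1]-C0[1])<45
    f=lambda lo,hi:cv2.minAreaRect(P[n&(P[:,2]>z0+lo)&(P[:,2]<z0+hi)][:,:2].astype(np.float32))
    w=f(50,75); a=w[2]+(90 if w[1][0]<w[1][1] else 0)
    return np.array(w[0]),w[1],(a+90)%180-90
E
python3 - <<'E'
from h import *
for y in(-1.7,1.44):
    bot.move_to([585,-83,240],down(y)); s,c=snap("wrist"); print(y,neck(s,c))
g=np.radians(-60.2)
for y in(g,g+np.pi/2*1.0,g-np.pi/2):
    try: bot.move_to([466,-376,200],down(y))
    except bot.MotionError as e: print(e); continue
    s,c=snap("wrist"); print(y,cap(s,c,(466,-376)))
print(bot.read_state()["clock"])
E
```

```text
-1.7 (array([589.49090576, -83.96542358]), 25.520339965820312, np.float64(6.727576664981629), np.float64(92.02885568906342))
1.44 (array([588.91497803, -82.83963776]), 25.662946701049805, np.float64(6.142931535743117), np.float64(92.0208827655498))
-1.0506882097005865 (array([ 466.2064209 , -376.46484375]), (50.837371826171875, 14.00540542602539), 29.69550132751465)
0.52010811709431 (array([ 465.16366577, -375.94631958]), (51.63261032104492, 14.408085823059082), 30.205060958862305)
-2.6214845364954833 (array([ 465.12161255, -377.71392822]), (51.681732177734375, 13.857023239135742), 29.76272964477539)
12.6083
```

```bash
python3 - <<'E'
from h import *
g=np.radians(29.8-90); x,y=465.3,-376.7
bot.move_gripper(50)
bot.move_to([x,y,120],down(g))
print(bot.servo_line([x,y,53],speed=80,until_force=8)); print(bot.read_state()["ee_pos"])
bot.move_gripper(5,grip_force=45); s=bot.read_state(); print(s["grip_width"],s["grip_force"],s["ee_pos"],s["ft_force"])
bot.servo_line([x,y,200],speed=120)
bot.move_to([589.2,-83.4,240],down(np.radians(-14)))
s=bot.read_state(); print(s["clock"],s["ee_pos"],s["ft_force"],s["moment"],s["grip_width"])
s,c=snap("side","side1"); cv2.imwrite("pics/s1.png",cv2.resize(c["image"][100:320,130:370],None,fx=2.5,fy=2.5))
E
```

```text
False
[ 465.54646    -376.91809034   53.52572688]
11.498943958792346 43.98605704307556 [ 465.54312756 -376.9756185    53.45471714] [ 1.31828039 -1.44593998  2.247494  ]
18.475 [588.97718925 -84.50786054 239.70050603] [ 0.6739751   0.01727568 -0.96336381] [-0.03584589  0.00826692  0.02394697] 11.45433764867564
```

View pics/s1.png

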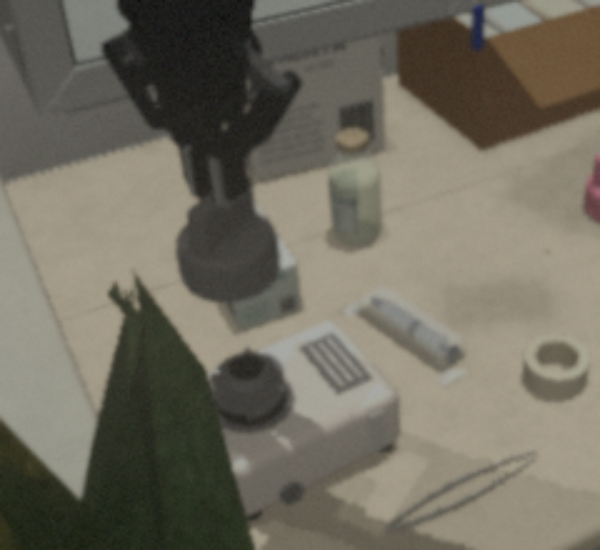

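The cap hangs upright in the fingers at (225,245), above the neck at (247,385). Now I lower it onto the neck.

```bash
cat >> h.py <<'E'
def st(f0=None):
    s=bot.read_state(); p=s["ee_pos"]; f=s["ft_force"]; m=s["moment"]
    return dict(t=round(s["clock"],2),p=p.round(2),f=f.round(1),m=m.round(3),yaw=round(np.degrees(yaw_of(s["tool_rot"])),1),w=round(s["grip_width"],2))
E
python3 - <<'E'
from h import *
X,Y=589.2,-83.4; q=down(np.radians(-14))
bot.servo_line([X,Y,158],q,speed=100); bot.dwell(.3); print(st())
print(bot.servo_line([X,Y,136],q,speed=12,until_force=4)); print(st())
bot.dwell(.2); print(st())
E
```

```text
{'t': 19.79, 'p': array([589.3 , -83.41, 158.31]), 'f': array([ 0.3,  0.7, -1.6]), 'm': array([ 0.008, -0.013, -0.023]), 'yaw': np.float64(-14.0), 'w': 11.41}
True
{'t': 21.09, 'p': array([589.39, -83.42, 140.93]), 'f': array([0.4, 0.2, 4.1]), 'm': array([-0.007, -0.07 ,  0.027]), 'yaw': np.float64(-14.0), 'w': 11.37}
{'t': 21.29, 'p': array([589.31, -83.43, 140.86]), 'f': array([0.3, 0.3, 4.6]), 'm': array([-0.045, -0.065,  0.022]), 'yaw': np.float64(-14.0), 'w': 11.46}
```

```bash
python3 - <<'E'
from h import *
X,Y=589.2,-83.4; z=140.6
for a in range(-11,12,3):
    bot.servo_line([X,Y,z],down(np.radians(a)),speed=20); r=st(); print(a,r)
    if r["f"][2]<1.5 or abs(r["m"][2])>.3: break
E
```

```text
-11 {'t': 21.54, 'p': array([589.28, -83.39, 140.75]), 'f': array([0.4, 0.5, 4.8]), 'm': array([-0.004, -0.077, -0.072]), 'yaw': np.float64(-11.1), 'w': 11.23}
-8 {'t': 21.79, 'p': array([589.2 , -83.31, 140.64]), 'f': array([0.4, 0.8, 5.4]), 'm': array([ 0.125,  0.064, -0.096]), 'yaw': np.float64(-8.1), 'w': 11.17}
-5 {'t': 22.04, 'p': array([589.15, -83.41, 140.58]), 'f': array([-0.3, -0.6,  5.5]), 'm': array([0.057, 0.102, 0.   ]), 'yaw': np.float64(-5.1), 'w': 11.57}
-2 {'t': 22.29, 'p': array([589.29, -83.37, 140.55]), 'f': array([ 1.6, -0.2,  4.7]), 'm': array([ 0.135, -0.138,  0.055]), 'yaw': np.float64(-2.1), 'w': 11.62}
1 {'t': 22.54, 'p': array([589.24, -83.33, 140.55]), 'f': array([0.9, 1.3, 3.4]), 'm': array([ 0.251, -0.196,  0.003]), 'yaw': np.float64(0.8), 'w': 11.36}
4 {'t': 22.79, 'p': array([588.76, -83.43, 139.96]), 'f': array([-0.2,  0.4, -0.7]), 'm': array([-0.099,  0.086,  0.026]), 'yaw': np.float64(3.8), 'w': 11.51}
```

```bash
python3 - <<'E'
from h import *
X,Y=589.2,-83.4; q=down(np.radians(6))
bot.servo_line([X,Y,140],q,speed=20); print(st())
print(bot.servo_line([X,Y,129],q,speed=12,until_force=4)); bot.dwell(.2); print(st())
E
```

```text
{'t': 23.04, 'p': array([589.01, -83.43, 139.7 ]), 'f': array([ 0.1,  0.3, -0.5]), 'm': array([0.009, 0.005, 0.067]), 'yaw': np.float64(5.9), 'w': 11.56}
True
{'t': 23.97, 'p': array([589.27, -83.31, 130.83]), 'f': array([0.6, 0.3, 4.1]), 'm': array([ 0.043, -0.216,  0.013]), 'yaw': np.float64(6.0), 'w': 11.33}
```

```bash
python3 - <<'E'
from h import *
X,Y=589.2,-83.4; z=130.6; a=6
while a>-75:
    a-=3; z-=4.3*np.radians(3)
    bot.servo_line([X,Y,z],down(np.radians(a)),speed=20); bot.dwell(.05); r=st(); f=r["f"][2]
    print(a,round(z,2),r["p"],r["f"],r["m"],r["w"])
    z+=np.clip((f-2.5)/2.5*.4,-.6,.6)
    if abs(r["m"][2])>.33 or f>11: break
print(r["t"])
E
```

```text
3 130.37 [589.33 -83.51 130.52] [ 1.3 -0.9  4.5] [-0.112 -0.21   0.054] 11.58
0 130.47 [589.08 -83.45 130.39] [-0.  -0.7  4. ] [-0.162  0.074  0.063] 11.51
-3 130.48 [589.09 -83.31 130.35] [-1.3 -0.1  5.1] [-0.003  0.122  0.026] 11.47
-6 130.68 [589.15 -83.36 130.57] [-0.6 -0.4  2.9] [-0.002  0.076  0.018] 11.76
-9 130.51 [589.21 -83.41 130.48] [0.6 0.6 3.4] [-0.077  0.004  0.028] 11.06
-12 130.43 [589.16 -83.41 130.39] [-0.2 -0.4  2.6] [-0.024  0.109 -0.013] 11.74
-15 130.22 [589.17 -83.39 130.17] [ 0.7 -0.1  1.5] [-0.124  0.119 -0.006] 11.47
-18 129.84 [589.21 -83.4  129.86] [ 0.1 -0.8  1.9] [-0.031  0.046  0.031] 11.43
-21 129.52 [589.19 -83.39 129.54] [ 0.7 -0.5  3. ] [-0.001  0.057  0.018] 11.45
-24 129.37 [589.2  -83.4  129.35] [0.3 0.4 3.1] [-0.062  0.023  0.027] 11.49
-27 129.24 [589.18 -83.36 129.24] [-0.7 -0.8  2.1] [-0.001  0.075  0.014] 11.59
-30 128.95 [589.2  -83.41 128.97] [ 0.2 -0.9  1.8] [0.037 0.012 0.015] 11.62
-33 128.62 [589.21 -83.42 128.64] [ 0.3 -1.6  2.7] [-0.02   0.06   0.002] 11.37
-36 128.42 [589.21 -83.37 128.45] [-0.4 -0.4  2.7] [0.065 0.083 0.004] 11.23
-39 128.23 [589.21 -83.38 128.25] [-0.7  0.9  2.3] [0.018 0.045 0.021] 11.48
-42 127.97 [589.19 -83.4  127.98] [-0.5 -0.5  3.9] [-0.02   0.098  0.06 ] 11.61
-45 127.97 [589.18 -83.39 127.94] [-0.3 -0.2  1.5] [ 0.067  0.051 -0.008] 11.49
-48 127.59 [589.24 -83.39 127.62] [-0.1 -0.3  1.8] [ 0.032  0.021 -0.028] 11.15
-51 127.25 [589.22 -83.42 127.3 ] [-1.1  0.   3.7] [0.026 0.064 0.016] 11.55
-54 127.22 [589.18 -83.39 127.2 ] [-0.6 -0.2  1.6] [-0.002  0.048  0.   ] 11.5
-57 126.85 [589.28 -83.44 126.93] [-0.5 -0.4  2.7] [-0.03  -0.064  0.05 ] 11.48
-60 126.65 [589.27 -83.44 126.73] [ 0.9 -1.3  3.5] [-0.086 -0.104  0.187] 11.14
-63 126.59 [589.27 -83.41 126.65] [ 0.  -0.3  3.4] [-0.175 -0.198  0.213] 11.41
-66 126.51 [589.26 -83.4  126.56] [ 1.1 -1.9  4.9] [-0.151 -0.216  0.343] 11.45
31.17
```

```bash
python3 - <<'E'
from h import *
X,Y=589.2,-83.4
bot.servo_line([X,Y,127.3],down(np.radians(-60)),speed=15); bot.dwell(.1); print(st())
bot.move_gripper(40); print(st())
bot.servo_line([X,Y,220],speed=120); 
bot.move_to([585,-83,240],down(np.radians(-8))); bot.dwell(.3)
s,c=snap("wrist","wend"); _,P=cloud(c,s)
n=np.hypot(P[:,0]-589,P[:,1]+83)<34
w=P[n&(P[:,2]>125)]; t=P[n&(P[:,2]>98)&(P[:,2]<115)]
print(cap(s,c,(589,-83),75),"wing z",np.median(w[:,2]),"plate z",np.median(t[:,2]))
A=np.c_[t[:,:2]-[589,-83],np.ones(len(t))]; print("tilt",np.linalg.lstsq(A,t[:,2],rcond=None)[0])
print(st())
E
```

```text
{'t': 31.52, 'p': array([589.14, -83.39, 127.17]), 'f': array([ 1.1, -0.6,  2.9]), 'm': array([-0.137, -0.165,  0.174]), 'yaw': np.float64(-60.1), 'w': 11.25}
{'t': 31.91, 'p': array([589.08, -83.34, 127.1 ]), 'f': array([ 0.5,  1.1, -0.7]), 'm': array([-0.012, -0.009,  0.062]), 'yaw': np.float64(-60.0), 'w': 40.08}
(array([589.55847168, -82.85066223]), (51.36742401123047, 14.141003608703613), 35.070186614990234) wing z 329.8079904518164 plate z 106.1621594714407
tilt [-5.24290330e-03 -8.00354731e-03  1.06212094e+02]
{'t': 34.06, 'p': array([584.99, -82.97, 239.94]), 'f': array([-0.3,  1. , -0.2]), 'm': array([0.024, 0.036, 0.02 ]), 'yaw': np.float64(-8.0), 'w': 39.81}
```

View pics/wend.png

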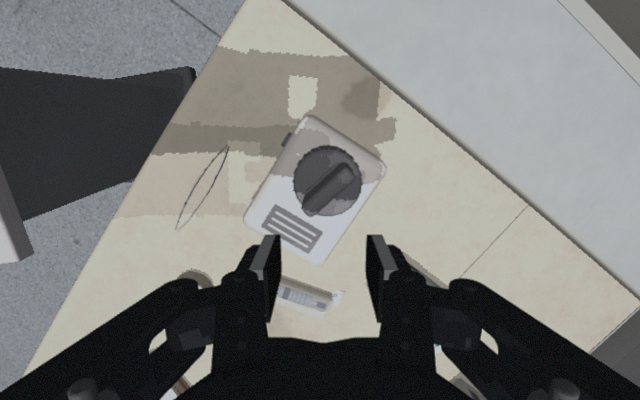

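The cap sits at (328,182) on the neck. It is upright (tilt <0.01 rad), its origin is about 16 mm below filler and it is within 1 mm of the axis. The gripper is clear, so I hand in.

```bash
python3 -c "
from rig import bot
print(bot.finish_job())"
```

```text
the job is handed in; nothing more can be done
None
```

The grey cap is on the filler neck and turned clockwise to its stop. By my measurements it sits about 16 mm below filler, within 1 mm of the axis and upright, and the gripper has let go; the job is handed in at about 34 s, with no verdict returned.

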